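Clip down and check a strike plate in its jig

ROBOT

A 6-joint arm with a two-finger parallel gripper is mounted at the origin on the work surface. World frame = base frame: x ahead of the robot, y to its left, z up, the work surface at z = 0. Lengths are in m, angles in rad, forces in N, time in s.
With the tool pointing down it reaches from about 0.25 to 0.775 m from the base axis. Payload 4 kg.
Tool frame: the origin (TCP) lies midway between the tips of the shut fingers; the grasp point (between the pads) lies 19 mm behind it; z points along the fingers, x is the direction in which the jaws open and shut, and the axes are right-handed (so a half turn about z gives the same grasp; the last joint's range is limited). The gripper opens to 94 mm and grips with 3 to 60 N. Pads are 16 mm wide; open, the fingers measure 119 mm over their backs; the gripper's body (75 mm by 177 mm) begins 78 mm behind the grasp point.
Start: joints at [1.138, 0.087, 1.371, -0, 1.684, -0.103], TCP at [0.178, 0.52, 0.206] pointing down, gripper open.
Joint ranges: [-3.1, 3.1], [-0.76, 2.03], [0.27, 2.55], [-1.08, 4.22], [0.17, 2.65], [-2.57, 2.57]. Speed limits (rad/s): [2.79, 2.79, 3.14, 3.14, 3.14, 3.14].

INTERFACE

Orientations are given as [roll, pitch, yaw] about the fixed x, y, z axes, in that order (R = Rz(yaw) Ry(pitch) Rx(roll)).
In Python, from bench import * gives the robot as it stands.
- The arm moves only by the tool send_rows, never from a script. Its argument "rows" is one flat list of numbers, 7 for each row, row after row: the shift along the world's x, y, z in mm, then the turn, a rotation vector about the world's x, y, z in degrees, then the opening, from 0 (shut) to 1 (fully open). A call has exactly 8 rows; each row shifts and turns the commanded pose from where the row before left it; what a row does not reach is not made up. A row lasts 1/8 s, in which the tool goes at most 62.5 mm and 10.7 degrees, less where a joint would pass 70% of its speed; a pose out of reach is approached as far as the arm can. A call is refused whole if a number of a shift passes 62.5 or a number of a turn 10.7, either way. A call with a gripper value outside its range is refused whole. The fingers move at their own pace and stop on an object; the grip force is fixed at half the most. Time passes only in rows, so rows that do not move let the fingers close, or fill a call up. It gives the time, the measured TCP pose, the force and the opening at its end, in the units of the state.
- get_obs(): the state, without advancing time (a new reading comes with each control period).
- snapshot(name): name is "scene" or "top"; returns a dict with "color" (400x640x3 uint8, red, green, blue), "intrinsics" (3x3 intrinsics, pixels), "rvec" (rotation vector, rad) and "tvec" (3), from world to camera coordinates, as OpenCV has them. Camera axes: x right, y down, z forward; pixel columns grow to the right and rows downward; lengths in m; the calibration is good to about 2 mm. A picture is of the moment at which its call begins. There is no depth.
- close_job(): hands the job in, once; it reports no verdict.
The state is a dict: "time": time; "joint_positions": joint angles; "qvel": joint speeds; "joint_torque": joint torques, N m; "tool_pos": TCP position; "ee_rot": TCP orientation; "wrist_force": force on the tool from outside, world axes, zero at the start; "wrist_torque": the same for the moment, N m; "width": finger opening in m.
Only numpy, scipy, OpenCV 4.12 (cv2) and the standard library are available. Lean on these libraries where they do the work, as an engineer would, in place of code of your own. Each camera call takes 0.05 s, during which the arm holds its last target.

TASK

Check the hole of the strike plate lying in the jig: lift the toe of the spring clip, swing the clip round its pivot screw over the plate's edge until it meets its stop and let it down on the plate; push the spring check pin fully down through the plate's hole and let it come back up; then swing the clip clear, all the way back to its open stop. Work gently, by feel: never push any part of the jig with more than 40 N or pinch it with more than 20 N. Leave the plate lying flat in its place between the dowels, and the other things on the bench where they are.

Things in the scene. Friction and masses are not known exactly. Their poses are not given: they have to be found in the camera images.
- jig: Check jig, fixed to the bench: grey-painted steel base 200 (x) x 280 (y) x 20 mm, origin at the centre of its underside, z up. The strike plate lies on it with its centre at (20, 25) mm between seven dowels 6 mm high, with 1 mm play all round; plate top at height 25. The spring clip is in its -x -y part, the check pin in a dark bracket on a steel pillar (top at height 64) at its +y end.
- clip_mount (a point): Nominal place of the clip's pivot screw, on the jig at (-55, -34) mm, height 29 = underside of the clip's leaf; axes as the jig's. The screw (head to height 38) stands in a square 56 mm foot bolted down through a slot, so the whole clip with its stops may really sit up to 6 mm to either side along the jig's y; this is not measured. Two stop pins on the foot, 22 mm from the screw, reach height 37.
- stud_home (a point): Nominal centre of the clip's finger stud at half height when the clip is on: at (0, -34) mm, height 42 (up to 6 mm off in y, as the clip). The stud is an upright round steel pin, 10 mm in diameter, heights 31 to 53, on the leaf 55 mm from the pivot: pinch it to lift and swing the clip. Lifting it 4 mm against the spring takes about 8 N; swinging the lifted clip takes under 3 N.
- toe_home (a point): Nominal lowest point of the clip's toe when on the plate: at (20, -34) mm, height 25, 11 mm inside the plate's -y edge (5 to 17 mm as the clip sits). The toe is a shallow dome under the leaf, 75 mm from the pivot, rim radius 12.5 mm. Off the plate it hangs 3 mm below the plate's top: swung level it jams against the plate's edge (clip = 0.2 to 0.4) unless the stud is lifted about 3 mm or more.
- plate: The strike plate, loose in the jig: flat bare steel, 50 (x) x 140 (y) x 5 mm, about 0.23 kg, with a 24 x 40 mm latch opening in the middle and a 12 mm screw hole at y = +42 and -42 mm on its long centre line. Origin at the centre of its underside; in place its axes are parallel to the jig's and it lies flat. The check pin stands over the +y hole, the clip comes onto the -y edge.
- clip (a joint): Swing of the clip about its screw, rad: 0 = on the plate, against its stop, leaf pointing along the jig's +x; grows clockwise seen from above, so at angle a the leaf points along (cos a, -sin a) in the jig; 1.35 = right back against its open stop. Slight friction (1.3 N at the stud): it stays where it is left. Starts at 0.55 to 0.95.
- clip_lift (a joint): Upward bend of the clip's leaf, rad: 0 = down, off the plate; about 0.034 when the toe rests on top of the plate, where its spring presses with about 3 N; above 0.05 the toe is clear of the plate's top. The leaf bends up about a line 12 mm from the pivot.
- check_pin (a joint): Downward travel of the spring check pin, m: 0 = up, 0.016 = fully down against a hard stop. The spring takes 2.5 N to start and about 7 N when fully down, and brings the pin back up. The pin is 8 mm in diameter, so it passes the 12 mm hole freely with the plate in place.
- knob (a point): Nominal centre of the flat top of the check pin's round black knob (24 mm in diameter) when the pin is up: on the jig at (20, 67) mm, height 82. The bracket that carries the pin is clamped on its pillar by hand, so the knob may really stand up to 3 mm higher or lower; this is not measured. The bracket's arm runs from the knob to the pillar at y = 122 mm, its top about 31 mm below the knob's top.
- spare_plate: Bystander: another strike plate of the same kind, lying on the bench to the -y side of the jig; leave it alone. Origin at the centre of its underside.
- screwdriver: Bystander: a screwdriver 190 mm long lying on the bench on the far side of the jig; leave it alone.
- grease_tin: Bystander: a closed grey tin 64 mm in diameter and 55 mm high, standing to the +y side of the jig; leave it alone. Origin at the centre of its underside.
Not all that is in view belongs to the job. What is shaped like the plate but brown or turquoise is not meant.

How it is judged:
By the outcome, as a careful person would: the job done as asked, in the order asked, and still so for the second after the job is handed in, with the robot touching nothing.
It also fails if it takes over 72 s, if anything falls off the work surface, if the arm or the gripper's body presses on something with over 40 N, if the wrist force passes 120 N, or if a joint passes its speed limit or range.

## Working session

There is one attempt and no reset: what is moved stays moved. The work goes in short steps, Python scripts to look and compute and a tool call to move; the robot and the scene stay as the last step left them, time stands still between calls to the robot, and variables do not carry over. Pictures are saved under pics/ and viewed, and the job is handed in when it is done.

Besides the shell and the picture viewer there is one more tool, called by a JSON object that holds its "fn" and its "kwargs". send_rows: Moves the arm, as the interface text tells. Its arguments: {"type":"object","properties":{"rows":{"type":"array","items":{"type":"number"}}},"required":["rows"]}

```bash
ls; mkdir -p pics; cat > h.py <<'E'
from bench import *
import numpy as np, cv2
def snap(n,f):
    s=snapshot(n); cv2.imwrite(f'pics/{f}.png',s['color'][:,:,::-1]); np.savez(f'pics/{f}.npz',**{k:np.array(v) for k,v in s.items()}); return s
def load(f): return dict(np.load(f'pics/{f}.npz'))
def ray(s,u,v):
    R,_=cv2.Rodrigues(np.array(s['rvec'],float)); t=np.array(s['tvec'],float).ravel()
    d=R.T@np.linalg.inv(s['intrinsics'])@np.array([u,v,1.]); return -R.T@t,d
def onz(s,u,v,z):
    c,d=ray(s,u,v); return c+d*(z-c[2])/d[2]
def tri(s1,p1,s2,p2):
    c1,d1=ray(s1,*p1);c2,d2=ray(s2,*p2)
    d1/=np.linalg.norm(d1);d2/=np.linalg.norm(d2)
    A=np.stack([d1,-d2],1);x=np.linalg.lstsq(A,c2-c1,rcond=None)[0]
    a=c1+d1*x[0];b=c2+d2*x[1];return (a+b)/2,np.linalg.norm(a-b)
def proj(s,P):
    return cv2.projectPoints(np.array(P,float).reshape(-1,3),np.array(s['rvec'],float),np.array(s['tvec'],float),np.array(s['intrinsics'],float),None)[0].reshape(-1,2)
E
python3 - <<'E'
from h import *
print(get_obs())
for n in ('scene','top'):
    s=snap(n,n+'0'); R,_=cv2.Rodrigues(np.array(s['rvec'],float)); print(s['intrinsics'],-R.T@np.array(s['tvec']).ravel(),R)
E
```

```text
pics
{'time': 0.0, 'joint_positions': array([ 1.13788017e+00,  8.79374948e-02,  1.37219759e+00, -4.57748256e-05,
        1.68364140e+00, -1.03097687e-01]), 'qvel': array([ 3.06921723e-04,  7.37174110e-04, -1.93641190e-04, -4.70861540e-04,
       -8.70114323e-05,  1.33334670e-03]), 'joint_torque': array([ 1.91771096e-04, -3.40174913e+01, -3.02431834e+01,  7.16161681e-02,
        3.27621528e-02, -1.91167937e-04]), 'tool_pos': array([0.1779166 , 0.51984964, 0.20434252]), 'ee_rot': array([-3.14141316e+00,  2.17691823e-03,  1.24097294e+00]), 'wrist_force': array([-0.16691368,  0.67868604, -0.14420752]), 'wrist_torque': array([-0.03891668, -0.01195294, -0.0415604 ]), 'width': 0.0941094025553735}
[[413.05367239   0.         319.32512666]
 [  0.         413.05367239 200.76094284]
 [  0.           0.           1.        ]] [ 1.23102403 -0.27986263  0.78041248] [[ 0.37624608  0.92636966  0.01667764]
 [ 0.62708694 -0.24135864 -0.74061325]
 [-0.68205635  0.28911116 -0.67172455]]
[[470.26313005   0.         326.02345323]
 [  0.         470.26313005 206.8257425 ]
 [  0.           0.           1.        ]] [0.44960787 0.01754356 1.12402252] [[-0.01897981 -0.9997111   0.01474717]
 [-0.99595431  0.01760861 -0.08811897]
 [ 0.08783383 -0.01635999 -0.99600079]]
```

View pics/scene0.png

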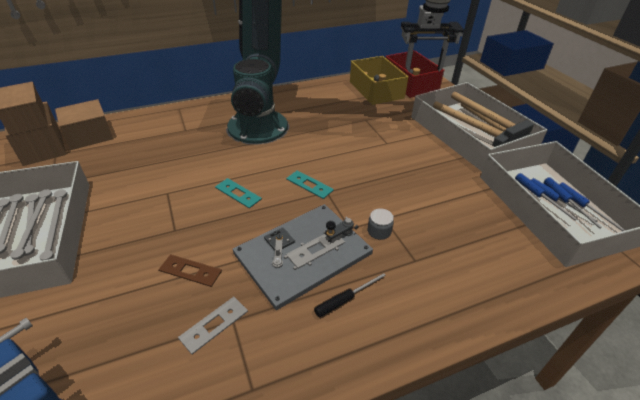

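View pics/top0.png

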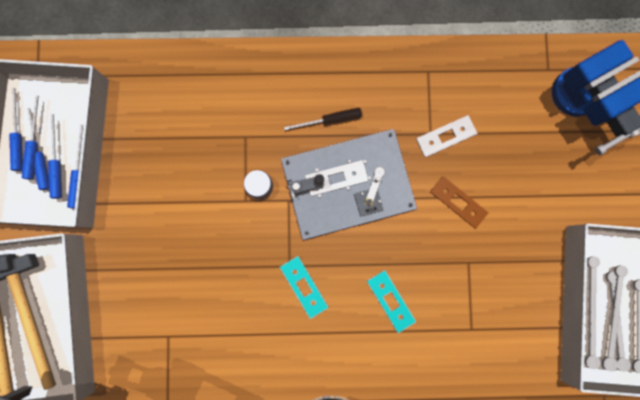

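The jig is at about (315,253) in the scene view and (348,185) in the top view, and the arm doesn't hide it in either. I'll enlarge both.

```bash
python3 - <<'E'
import cv2
a=cv2.imread('pics/scene0.png')[200:305,225:385];cv2.imwrite('pics/sc0.png',cv2.resize(a,None,fx=5,fy=5,interpolation=cv2.INTER_CUBIC))
a=cv2.imread('pics/top0.png')[125:245,275:420];cv2.imwrite('pics/tc0.png',cv2.resize(a,None,fx=5,fy=5,interpolation=cv2.INTER_CUBIC))
E
```

```text
(no output)
```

View pics/sc0.png

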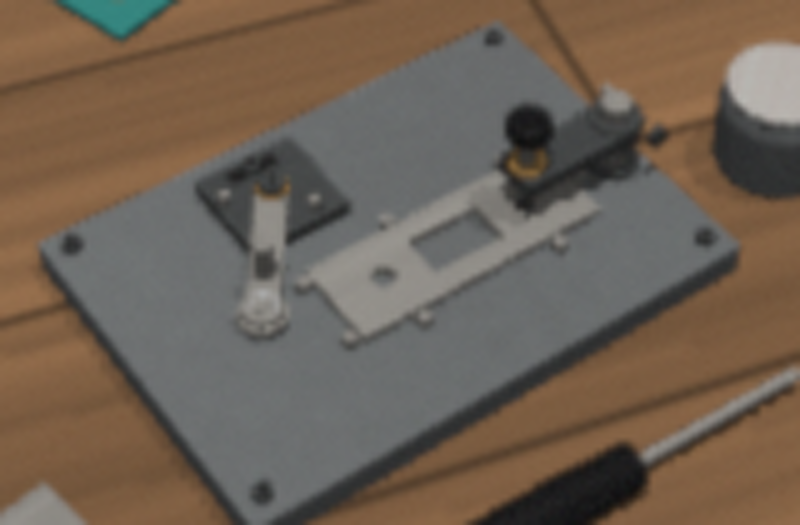

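View pics/tc0.png

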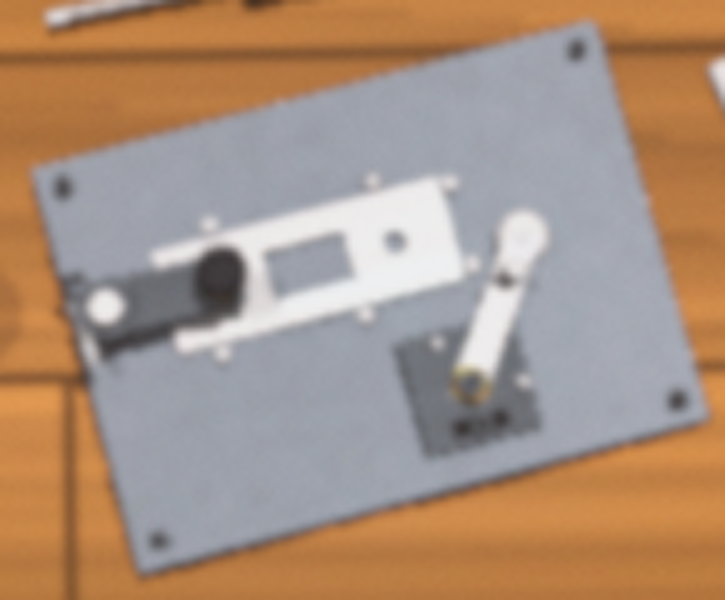

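```bash
cat >> h.py <<'E'
T=lambda p:(p[0]/5+275-.4,p[1]/5+125-.4)
S=lambda p:(p[0]/5+225-.4,p[1]/5+200-.4)
E
cat > jig.py <<'E'
from h import *
s=load('scene0');t=load('top0')
bt=[(63,188),(576,50),(678,401),(158,541)]; bs=[(705,237),(262,492),(72,244),(493,37)]
tr=[tri(t,T(a),s,S(b)) for a,b in zip(bt,bs)]
for p,e in tr: print('bolt',p*1e3,e*1e3)
P=np.array([onz(t,*T(a),.02) for a in bt]);Q=np.array([onz(s,*S(a),.02) for a in bs])
print((P-Q)*1e3)
M=(P+Q)/2
# corners
ct=[(33,167),(595,22),(708,415),(142,575)]
C=np.array([onz(t,*T(a),.02) for a in ct])
def fit(A,hx,hy):
    L=np.array([(hx,hy),(hx,-hy),(-hx,-hy),(-hx,hy)]);c=A[:,:2].mean(0);B=A[:,:2]-c
    yaw=np.arctan2((L[:,0]*B[:,1]-L[:,1]*B[:,0]).sum(),(L*B).sum());return c,yaw
for A in (P,Q,M,C):
    c,y=fit(A,.09,.13);print(c*1e3,np.degrees(y),[np.linalg.norm(A[i]-A[(i+1)%4])*1e3 for i in range(4)])
E
python3 jig.py
```

```text
bolt [655.11154739  89.76855638  19.52697911] 0.39381223686567607
bolt [ 717.63113486 -156.62341763   20.71267545] 0.3095130333473679
bolt [ 548.33293978 -199.17947048   20.46529569] 0.8558551436441778
bolt [486.71106884  47.18202997  20.92055343] 0.36495265871080523
[[-5.89949020e-01 -1.71874182e-01  0.00000000e+00]
 [ 7.60932040e-01  6.36941179e-02 -1.11022302e-13]
 [ 1.55985643e-01 -9.54942679e-01  0.00000000e+00]
 [ 8.04339601e-01 -7.13886531e-01  0.00000000e+00]]
[601.93057909 -54.92043625] 14.190302272181386 [np.float64(254.05904927022803), np.float64(174.9867930063062), np.float64(254.29465343109942), np.float64(173.55430428514404)]
[601.64775203 -54.47618394] 14.048068188599954 [np.float64(253.95643824540437), np.float64(174.15160656335044), np.float64(254.21871333080352), np.float64(174.77545752780685)]
[601.78916556 -54.6983101 ] 14.119180975936285 [np.float64(254.00682358585703), np.float64(174.56869422192207), np.float64(254.25645098576254), np.float64(174.1643450607524)]
[602.2289309  -55.34338544] 14.185718637630949 [np.float64(277.7931171219837), np.float64(195.86297561591763), np.float64(277.53168068463384), np.float64(200.4190226520913)]
```

```bash
cat >> h.py <<'E'
JC=np.array([.6018,-.0548]);JY=np.radians(14.14)
def tojig(P):
    P=np.asarray(P);d=P[:2]-JC;c,s_=np.cos(JY),np.sin(JY)
    return np.array([c*d[0]+s_*d[1],-s_*d[0]+c*d[1],P[2]])*1e3
def fromjig(p):
    p=np.asarray(p,float)/1e3;c,s_=np.cos(JY),np.sin(JY)
    return np.array([JC[0]+c*p[0]-s_*p[1],JC[1]+s_*p[0]+c*p[1],p[2]])
E
cat > m.py <<'E'
from h import *
s=load('scene0');t=load('top0')
for n,a,b in [('pivot',(470,383),(271,186)),('toe',(523,235),(263,308)),('knob',(222,270),(529,122)),('pillar',(105,306),(616,101)),('hole-',(396,241),(384,275)),('opening',(311,266),(457,240))]:
    p,e=tri(t,T(a),s,S(b));print(n,tojig(p).round(1),round(e*1e3,1))
print('plate corners top', [tojig(onz(t,*T(a),.025)).round(1) for a in [(437,179),(463,277),(152,251),(178,350)]])
for z in (29,38,31): print(z,'pivot T',tojig(onz(t,*T((470,383)),z/1e3)).round(1),'S',tojig(onz(s,*S((271,186)),z/1e3)).round(1))
for dy in (-6,0,6):
  for nm,l in [('pivtop',(-55,-34+dy,38))]:
    print(dy,(np.array(proj(t,[fromjig(l)])[0])-[275,125]+.4)*5,(np.array(proj(s,[fromjig(l)])[0])-[225,200]+.4)*5)
E
python3 m.py
python3 - <<'E'
import cv2
a=cv2.imread('pics/scene0.png')[225:272,262:304];b=cv2.imread('pics/top0.png')[160:222,345:392]
import numpy as np
a=cv2.resize(a,None,fx=9,fy=9,interpolation=cv2.INTER_CUBIC);b=cv2.resize(b,None,fx=9,fy=9,interpolation=cv2.INTER_CUBIC)
o=np.zeros((560,810,3),np.uint8);o[:a.shape[0],:a.shape[1]]=a[:560];o[:b.shape[0],382:382+b.shape[1]]=b[:560];cv2.imwrite('pics/z0.png',o[:,:800])
E
```

```text
pivot [-54.2 -33.1  32. ] 0.0
toe [  7.  -76.3  29.7] 0.4
knob [20.6 66.9 80. ] 0.3
pillar [ 20.9 121.7  62.8] 0.1
hole- [ 20.5 -17.9  26.3] 1.1
opening [20.3 24.4 23.2] 2.4
plate corners top [array([ 43.9, -45.2,  25. ]), array([ -4.4, -44.4,  25. ]), array([45.8, 94.1, 25. ]), array([-2.8, 94.5, 25. ])]
29 pivot T [-54.  -33.5  29. ] S [-56.6 -31.8  29. ]
38 pivot T [-54.6 -32.3  38. ] S [-49.3 -35.9  38. ]
31 pivot T [-54.1 -33.2  31. ] S [-55.  -32.7  31. ]
-6 [486.07254579 379.54505237] [257.5712908 182.5576527]
0 [473.66688833 382.89931391] [268.03614898 177.33849613]
6 [461.25614677 386.2549501 ] [278.44559239 172.14697667]
```

View pics/z0.png

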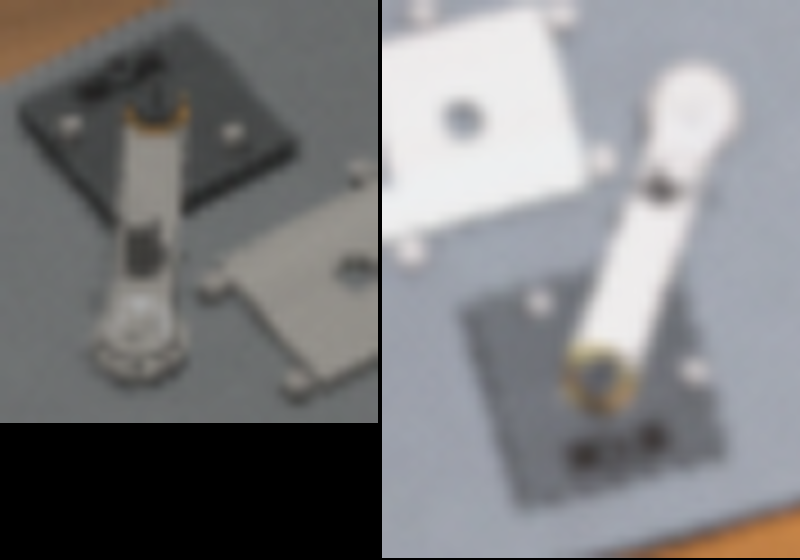

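```bash
cat > m2.py <<'E'
from h import *
s=load('scene0');t=load('top0')
A=lambda p:(p[0]/9+262-.45,p[1]/9+225-.45)
B=lambda p:((p[0]-382)/9+345-.45,p[1]/9+160-.45)
for n,b,a in [('stud mid',(660,185),(144,250)),('pin1 (near plate)',(539,300),(69,125)),('pin2',(695,371),(233,132)),('ring',(600,378),(158,112)),('toe edge',(692,108),(138,340))]:
    p,e=tri(t,B(b),s,A(a));print(n,tojig(p).round(1),round(e*1e3,1))
for n,b,a in [('pin1',(539,300),(69,125)),('pin2',(695,371),(233,132))]:
    print(n,tojig(onz(t,*B(b),.037)).round(1),tojig(onz(s,*A(a),.037)).round(1))
for l in [(-9.3,-64.8,31),(-9.3,-64.8,53),(-54.2,-33,38),(-54.2,-33,29)]:
    q=proj(t,[fromjig(l)])[0];r=proj(s,[fromjig(l)])[0]
    print(l,((q-[345,160]+.45)*9+[382,0]).round(),((r-[262,225]+.45)*9).round())
E
python3 m2.py
```

```text
stud mid [-11.2 -62.4  34.4] 1.7
pin1 (near plate) [-43.1 -41.1  41.6] 43.4
pin2 [-47.1 -38.9  35.4] 44.5
ring [-54.6 -32.9  30.7] 1.4
toe edge [  7.4 -76.9  26.4] 0.7
pin1 [-31.8 -22.9  37. ] [-58.9 -57.2  37. ]
pin2 [-60.1 -56.9  37. ] [-31.2 -22.6  37. ]
(-9.3, -64.8, 31) [668. 179.] [144. 267.]
(-9.3, -64.8, 53) [679. 166.] [140. 211.]
(-54.2, -33, 38) [600. 373.] [155.  95.]
(-54.2, -33, 29) [597. 376.] [156. 117.]
```

```bash
cat >> h.py <<'E'
PIV=np.array([-54.6,-32.9])
def stud(a,r=55): return np.array([PIV[0]+r*np.cos(a),PIV[1]-r*np.sin(a)])
def yawdeg(a): return 90-np.degrees(a)+np.degrees(JY)
def st(f=0):
    o=get_obs();print(round(o['time'],2),(o['tool_pos']*1e3).round(1),np.degrees(o['ee_rot']).round(1),'F',o['wrist_force'].round(1),'w',round(o['width']*1e3,2));return o
E
python3 - <<'E'
from h import *
for a in (0,.1,.2,.3,.4,.5,.6,.615,.8,1,1.2,1.35): print(a,(fromjig([*stud(a),42])*1e3).round(1),yawdeg(a).round(1))
print('knob',fromjig([20.3,67,82])*1e3)
E
```

```text
0 [610.2 -86.6  42. ] 104.1
0.1 [611.3 -92.   42. ] 98.4
0.2 [611.8 -97.5  42. ] 92.7
0.3 [ 611.8 -103.    42. ] 87.0
0.4 [ 611.2 -108.4   42. ] 81.2
0.5 [ 610.1 -113.8   42. ] 75.5
0.6 [ 608.5 -119.1   42. ] 69.8
0.615 [ 608.2 -119.8   42. ] 68.9
0.8 [ 603.7 -128.9   42. ] 58.3
1 [ 597.  -137.7   42. ] 46.8
1.2 [ 588.7 -144.9   42. ] 35.4
1.35 [ 581.7 -149.1   42. ] 26.8
knob [605.11737718  15.12914277  82.        ]
```

{"fn": "send_rows", "kwargs": {"rows": [27, -40, 0, 0, 0, 0, 0.6, 27, -40, 0, 0, 0, 0, 0.6, 27, -40, 0, 0, 0, 0, 0.6, 27, -40, 0, 0, 0, 0, 0.6, 27, -40, 0, 0, 0, 0, 0.5, 27, -40, 0, 0, 0, 0, 0.4, 27, -40, 0, 0, 0, 0, 0.35, 27, -40, 0, 0, 0, 0, 0.35]}}

```text
time: 1.1
tool_pos: [0.3945, 0.1989, 0.2051]
ee_rot: [-3.141, 0.0, 1.241]
wrist_force: [0.5, 0.7, 0.5]
width: 0.033
```

{"fn": "send_rows", "kwargs": {"rows": [27, -40, -10, 0, 0, 0, 0.35, 27, -40, -10, 0, 0, 0, 0.35, 27, -40, -10, 0, 0, 0, 0.35, 27, -40, -10, 0, 0, 0, 0.35, 27, -40, -20, 0, 0, -1, 0.35, 27, -40, -20, 0, 0, -1, 0.35, 27, -40, -20, 0, 0, 0, 0.35, 25, -40, -10, 0, 0, 0, 0.35]}}

```text
time: 2.1
tool_pos: [0.6078, -0.1207, 0.0931]
ee_rot: [-3.138, -0.0, 1.206]
wrist_force: [0.7, -0.2, 0.4]
width: 0.0327
```

```bash
python3 - <<'E'
from h import *
st()
for n in('scene','top'): snap(n,n+'1')
a=cv2.imread('pics/scene1.png')[190:310,225:385];a=cv2.resize(a,None,fx=4,fy=4,interpolation=cv2.INTER_CUBIC)
cv2.imwrite('pics/sc1.png',a)
E
```

```text
2.1 [ 607.8 -120.7   93.1] [-179.8   -0.    69.1] F [ 0.7 -0.2  0.4] w 32.69
```

View pics/sc1.png

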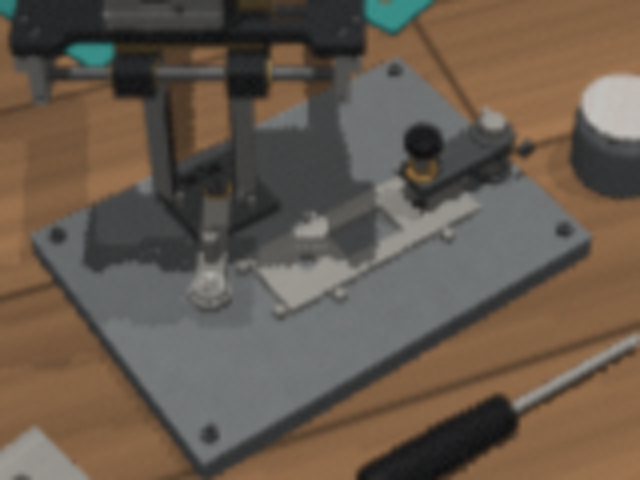

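The fingers straddle the leaf, centred near the stud at (211,240) in the crop. Next I'll descend.

{"fn": "send_rows", "kwargs": {"rows": [0, 0, -12, 0, 0, 0, 0.35, 0, 0, -12, 0, 0, 0, 0.35, 0, 0, -10, 0, 0, 0, 0.35, 0, 0, -8, 0, 0, 0, 0.35, 0, 0, -6, 0, 0, 0, 0.35, 0, 0, -5, 0, 0, 0, 0.3, 0, 0, -3, 0, 0, 0, 0.25, 0, 0, -1, 0, 0, 0, 0.2]}}

```text
time: 3.2
tool_pos: [0.6082, -0.1197, 0.0384]
ee_rot: [3.142, -0.0, 1.206]
wrist_force: [-0.6, 0.5, 0.5]
width: 0.0194
```

```bash
python3 - <<'E'
from h import *
st()
for n in('scene','top'): snap(n,n+'2')
a=cv2.imread('pics/scene2.png')[215:285,250:330];a=cv2.resize(a,None,fx=8,fy=8,interpolation=cv2.INTER_CUBIC)
cv2.imwrite('pics/sc2.png',a)
E
```

```text
3.2 [ 608.2 -119.7   38.4] [180.   -0.   69.1] F [-0.6  0.5  0.5] w 19.4
```

View pics/sc2.png

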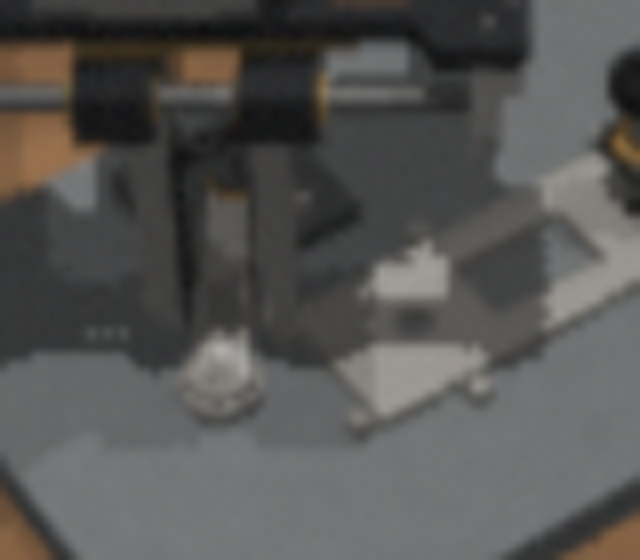

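The stud sits between the two fingers. I'll lower 3 mm and close gently.

{"fn": "send_rows", "kwargs": {"rows": [0, 0, -2, 0, 0, 0, 0.17, 0, 0, -1, 0, 0, 0, 0.15, 0, 0, 0, 0, 0, 0, 0.135, 0, 0, 0, 0, 0, 0, 0.12, 0, 0, 0, 0, 0, 0, 0.112, 0, 0, 0, 0, 0, 0, 0.106, 0, 0, 0, 0, 0, 0, 0.106, 0, 0, 0, 0, 0, 0, 0.106]}}

```text
time: 4.3
tool_pos: [0.6082, -0.1197, 0.0355]
ee_rot: [3.141, 0.0, 1.206]
wrist_force: [-1.2, 0.0, -0.1]
width: 0.01
```

```bash
python3 - <<'E'
from h import *
st()
E
```

```text
4.3 [ 608.2 -119.7   35.5] [180.    0.   69.1] F [-1.2  0.  -0.1] w 9.99
```

{"fn": "send_rows", "kwargs": {"rows": [0, 0, 0, 0, 0, 0, 0.1, 0, 0, 0, 0, 0, 0, 0.1, 0, 0, 0, 0, 0, 0, 0.1, 0, 0, 0, 0, 0, 0, 0.1, 0, 0, 0.5, 0, 0, 0, 0.1, 0, 0, 0.5, 0, 0, 0, 0.1, 0, 0, 0, 0, 0, 0, 0.1, 0, 0, 0, 0, 0, 0, 0.1]}}

```text
time: 5.3
tool_pos: [0.608, -0.1197, 0.036]
ee_rot: [-3.141, 0.0, 1.206]
wrist_force: [1.1, -1.9, -3.8]
width: 0.0095
```

```bash
python3 - <<'E'
from h import *
st()
E
```

```text
5.3 [ 608.  -119.7   36. ] [-180.     0.    69.1] F [ 1.1 -1.9 -3.8] w 9.54
```

{"fn": "send_rows", "kwargs": {"rows": [0, 0, 0.5, 0, 0, 0, 0.1, 0, 0, 0.5, 0, 0, 0, 0.1, 0, 0, 0.5, 0, 0, 0, 0.1, 0, 0, 0.5, 0, 0, 0, 0.1, 0, 0, 0, 0, 0, 0, 0.1, 0, 0, 0, 0, 0, 0, 0.1, 0, 0, 0, 0, 0, 0, 0.1, 0, 0, 0, 0, 0, 0, 0.1]}}

```text
time: 6.3
tool_pos: [0.6074, -0.1194, 0.038]
ee_rot: [-3.14, 0.0, 1.206]
wrist_force: [-1.5, -0.6, -8.0]
width: 0.0096
```

```bash
python3 - <<'E'
from h import *
st()
E
```

```text
6.3 [ 607.4 -119.4   38. ] [-179.9    0.    69.1] F [-1.5 -0.6 -8. ] w 9.63
```

{"fn": "send_rows", "kwargs": {"rows": [0, 0, 0.5, 0, 0, 0, 0.1, 0, 0, 0.5, 0, 0, 0, 0.1, 0, 0, 0.5, 0, 0, 0, 0.1, 0, 0, 0, 0, 0, 0, 0.1, 0, 0, 0, 0, 0, 0, 0.1, 0, 0, 0, 0, 0, 0, 0.1, 0, 0, 0, 0, 0, 0, 0.1, 0, 0, 0, 0, 0, 0, 0.1]}}

```text
time: 7.3
tool_pos: [0.6074, -0.1194, 0.0395]
ee_rot: [-3.14, -0.0, 1.206]
wrist_force: [-4.1, 1.1, -10.3]
width: 0.0095
```

```bash
python3 - <<'E'
from h import *
st()
for n in('scene','top'): snap(n,n+'3')
a=cv2.imread('pics/scene3.png')[215:285,250:330];a=cv2.resize(a,None,fx=8,fy=8,interpolation=cv2.INTER_CUBIC)
cv2.imwrite('pics/sc3.png',a)
E
```

```text
7.3 [ 607.4 -119.4   39.5] [-179.9   -0.    69.1] F [ -4.1   1.1 -10.3] w 9.51
```

View pics/sc3.png

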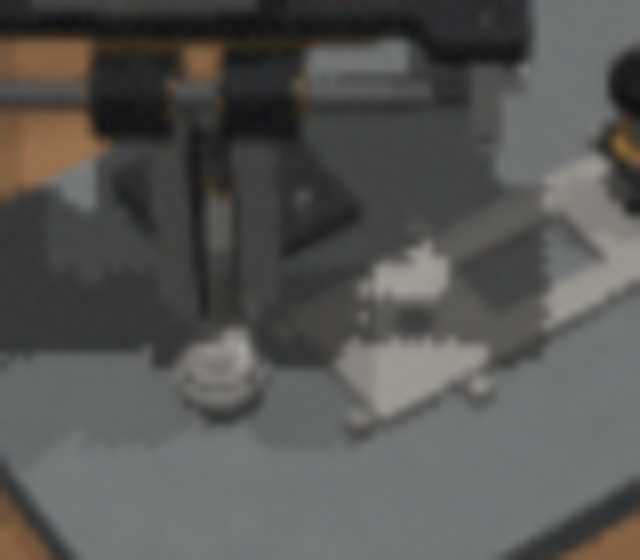

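```bash
python3 - <<'E'
from h import *
p=tojig([.6074,-.1194,.0395])[:2]-PIV; print(np.hypot(*p),-np.arctan2(p[1],p[0]))
a=np.linspace(.615,.135,9); q=np.array([fromjig([*stud(x,54.5),0])*1e3 for x in a]);print(np.diff(q,axis=0)[:,:2].round(2), np.degrees(.06))
E
```

```text
54.09121290912595 0.6127921195651082
[[ 1.08  3.08]
 [ 0.9   3.14]
 [ 0.71  3.19]
 [ 0.52  3.23]
 [ 0.32  3.25]
 [ 0.12  3.27]
 [-0.07  3.27]
 [-0.27  3.26]] 3.437746770784939
```

{"fn": "send_rows", "kwargs": {"rows": [1.1, 3.1, 0, 0, 0, 3.4, 0.1, 0.9, 3.1, 0, 0, 0, 3.4, 0.1, 0.7, 3.2, 0, 0, 0, 3.4, 0.1, 0.5, 3.2, 0, 0, 0, 3.4, 0.1, 0.3, 3.2, 0, 0, 0, 3.4, 0.1, 0, 0, 0, 0, 0, 0, 0.1, 0, 0, 0, 0, 0, 0, 0.1, 0, 0, 0, 0, 0, 0, 0.1]}}

```text
time: 8.4
tool_pos: [0.611, -0.1038, 0.0396]
ee_rot: [-3.14, -0.0, 1.503]
wrist_force: [-4.6, -0.5, -9.4]
width: 0.0095
```

```bash
python3 - <<'E'
from h import *
o=st()
p=tojig(o['tool_pos'])[:2]-PIV; print(np.hypot(*p),-np.arctan2(p[1],p[0]))
snap('scene','scene4')
a=cv2.imread('pics/scene4.png')[215:285,250:330];a=cv2.resize(a,None,fx=8,fy=8,interpolation=cv2.INTER_CUBIC)
cv2.imwrite('pics/sc4.png',a)
E
```

```text
8.4 [ 611.  -103.8   39.6] [-179.9   -0.    86.1] F [-4.6 -0.5 -9.4] w 9.46
54.28470039921631 0.3151849124234588
```

View pics/sc4.png

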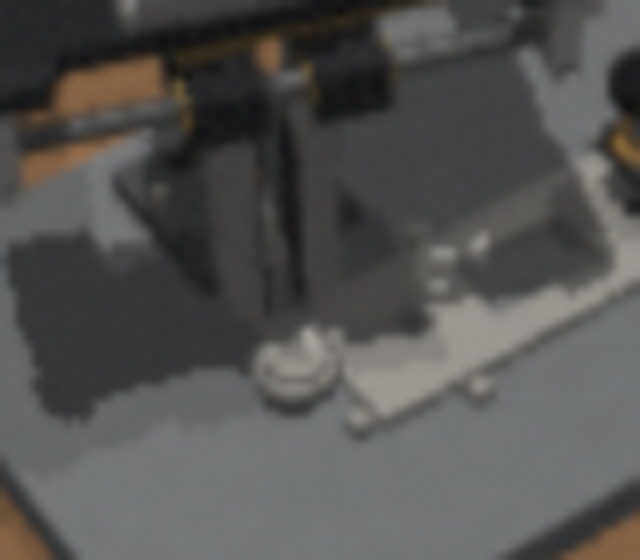

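The clip follows and the toe is up, about to cross the plate edge. I'll continue to about 0.08 rad.

{"fn": "send_rows", "kwargs": {"rows": [0, 3.2, 0, 0, 0, 3.4, 0.1, -0.1, 3.3, 0, 0, 0, 3.4, 0.1, -0.3, 3.3, 0, 0, 0, 3.4, 0.1, -0.5, 3.2, 0, 0, 0, 3.4, 0.1, 0, 0, 0, 0, 0, 0, 0.1, 0, 0, 0, 0, 0, 0, 0.1, 0, 0, 0, 0, 0, 0, 0.1, 0, 0, 0, 0, 0, 0, 0.1]}}

```text
time: 9.45
tool_pos: [0.6106, -0.0911, 0.0399]
ee_rot: [-3.141, 0.0, 1.74]
wrist_force: [-5.1, -2.3, -9.2]
width: 0.0095
```

```bash
python3 - <<'E'
from h import *
o=st()
p=tojig(o['tool_pos'])[:2]-PIV; print(np.hypot(*p),-np.arctan2(p[1],p[0]))
E
```

```text
9.45 [610.6 -91.1  39.9] [-180.     0.    99.7] F [-5.1 -2.3 -9.2] w 9.54
54.4229820214965 0.08262868228390192
```

{"fn": "send_rows", "kwargs": {"rows": [-0.4, 1.0, 0, 0, 0, 1, 0.1, -0.4, 1.0, 0, 0, 0, 1, 0.1, -0.3, 1.0, 0, 0, 0, 1, 0.1, -0.3, 1.0, 0, 0, 0, 1, 0.1, 0, 0, 0, 0, 0, 0, 0.1, 0, 0, 0, 0, 0, 0, 0.1, 0, 0, 0, 0, 0, 0, 0.1, 0, 0, 0, 0, 0, 0, 0.1]}}

```text
time: 10.45
tool_pos: [0.6096, -0.0867, 0.0402]
ee_rot: [3.141, -0.0, 1.81]
wrist_force: [-1.8, -2.1, -10.7]
width: 0.0097
```

```bash
python3 - <<'E'
from h import *
o=st()
p=tojig(o['tool_pos'])[:2]-PIV; print(np.hypot(*p),-np.arctan2(p[1],p[0]))
E
```

```text
10.45 [609.6 -86.7  40.2] [180.   -0.  103.7] F [ -1.8  -2.1 -10.7] w 9.72
54.35329350793272 -0.0002921494321103624
```

{"fn": "send_rows", "kwargs": {"rows": [-0.1, 0.5, 0, 0, 0, 0.5, 0.1, -0.1, 0.5, 0, 0, 0, 0.5, 0.1, 0, 0, 0, 0, 0, 0, 0.1, 0, 0, 0, 0, 0, 0, 0.1, 0, 0, 0, 0, 0, 0, 0.1, 0, 0, 0, 0, 0, 0, 0.1, 0, 0, 0, 0, 0, 0, 0.1, 0, 0, 0, 0, 0, 0, 0.1]}}

```text
time: 11.45
tool_pos: [0.6094, -0.086, 0.0402]
ee_rot: [3.141, 0.0, 1.827]
wrist_force: [-1.5, -3.9, -8.9]
width: 0.0095
```

```bash
python3 - <<'E'
from h import *
o=st()
p=tojig(o['tool_pos'])[:2]-PIV; print(np.hypot(*p),-np.arctan2(p[1],p[0]))
E
```

```text
11.45 [609.4 -86.   40.2] [180.    0.  104.7] F [-1.5 -3.9 -8.9] w 9.52
54.31030615273792 -0.014940390394751748
```

{"fn": "send_rows", "kwargs": {"rows": [-0.1, 0.5, 0, 0, 0, 0, 0.1, -0.1, 0.5, 0, 0, 0, 0, 0.1, 0, 0, 0, 0, 0, 0, 0.1, 0, 0, 0, 0, 0, 0, 0.1, 0, 0, 0, 0, 0, 0, 0.1, 0, 0, 0, 0, 0, 0, 0.1, 0, 0, 0, 0, 0, 0, 0.1, 0, 0, 0, 0, 0, 0, 0.1]}}

```text
time: 12.45
tool_pos: [0.6093, -0.0857, 0.0402]
ee_rot: [3.141, 0.002, 1.827]
wrist_force: [-1.1, -5.2, -10.7]
width: 0.0096
```

```bash
python3 - <<'E'
from h import *
o=st()
p=tojig(o['tool_pos'])[:2]-PIV; print(np.hypot(*p),-np.arctan2(p[1],p[0]))
E
```

```text
12.45 [609.3 -85.7  40.2] [1.800e+02 1.000e-01 1.047e+02] F [ -1.1  -5.2 -10.7] w 9.57
54.32167884837965 -0.021003248510897816
```

It stopped moving while the force rose, so it is on the stop. I'll press slightly, then lower until the spring force on the tool disappears.

{"fn": "send_rows", "kwargs": {"rows": [-0.1, 0.4, 0, 0, 0, 0, 0.1, 0, 0, -0.7, 0, 0, 0, 0.1, 0, 0, -0.7, 0, 0, 0, 0.1, 0, 0, -0.7, 0, 0, 0, 0.1, 0, 0, -0.7, 0, 0, 0, 0.1, 0, 0, 0, 0, 0, 0, 0.1, 0, 0, 0, 0, 0, 0, 0.1, 0, 0, 0, 0, 0, 0, 0.1]}}

```text
time: 13.45
tool_pos: [0.61, -0.0855, 0.0388]
ee_rot: [3.139, 0.003, 1.827]
wrist_force: [-1.4, -5.4, -6.4]
width: 0.0095
```

```bash
python3 - <<'E'
from h import *
o=st()
p=tojig(o['tool_pos'])[:2]-PIV; print(np.hypot(*p),-np.arctan2(p[1],p[0]))
E
```

```text
13.45 [610.  -85.5  38.8] [179.9   0.2 104.7] F [-1.4 -5.4 -6.4] w 9.54
55.068936894210914 -0.02122233937206797
```

{"fn": "send_rows", "kwargs": {"rows": [0, 0, 0, 0, 0, 0, 0.1, 0, 0, 0, 0, 0, 0, 0.1, 0, 0, -0.5, 0, 0, 0, 0.1, 0, 0, -0.5, 0, 0, 0, 0.1, 0, 0, 0, 0, 0, 0, 0.1, 0, 0, 0, 0, 0, 0, 0.1, 0, 0, 0, 0, 0, 0, 0.1, 0, 0, 0, 0, 0, 0, 0.1]}}

```text
time: 14.45
tool_pos: [0.6101, -0.0855, 0.0385]
ee_rot: [3.139, 0.003, 1.827]
wrist_force: [-1.2, -5.3, -3.7]
width: 0.0096
```

```bash
python3 - <<'E'
from h import *
o=st()
p=tojig(o['tool_pos'])[:2]-PIV; print(np.hypot(*p),-np.arctan2(p[1],p[0]))
E
```

```text
14.45 [610.1 -85.5  38.5] [179.8   0.2 104.7] F [-1.2 -5.3 -3.7] w 9.62
55.13652763458879 -0.020811432849539884
```

Toe contact: the tool has stopped descending and the pull is fading. I'll release the stud and rise.

{"fn": "send_rows", "kwargs": {"rows": [0, 0, -0.3, 0, 0, 0, 0.1, 0, 0, 0, 0, 0, 0, 0.105, 0, 0, 0, 0, 0, 0, 0.11, 0, 0, 0, 0, 0, 0, 0.15, 0, 0, 0, 0, 0, 0, 0.25, 0, 0, 5, 0, 0, 0, 0.3, 0, 0, 10, 0, 0, 0, 0.3, 0, 0, 20, 0, 0, 0, 0.3]}}

```text
time: 15.45
tool_pos: [0.6083, -0.084, 0.0708]
ee_rot: [-3.14, -0.001, 1.828]
wrist_force: [1.2, -1.1, 0.2]
width: 0.0284
```

```bash
python3 - <<'E'
from h import *
o=st()
for n in('scene','top'): snap(n,n+'5')
a=cv2.imread('pics/scene5.png')[200:300,240:370];a=cv2.resize(a,None,fx=6,fy=6,interpolation=cv2.INTER_CUBIC)
cv2.imwrite('pics/sc5.png',a)
E
```

```text
15.45 [608.3 -84.   70.8] [-1.799e+02 -1.000e-01  1.047e+02] F [ 1.2 -1.1  0.2] w 28.38
```

View pics/sc5.png

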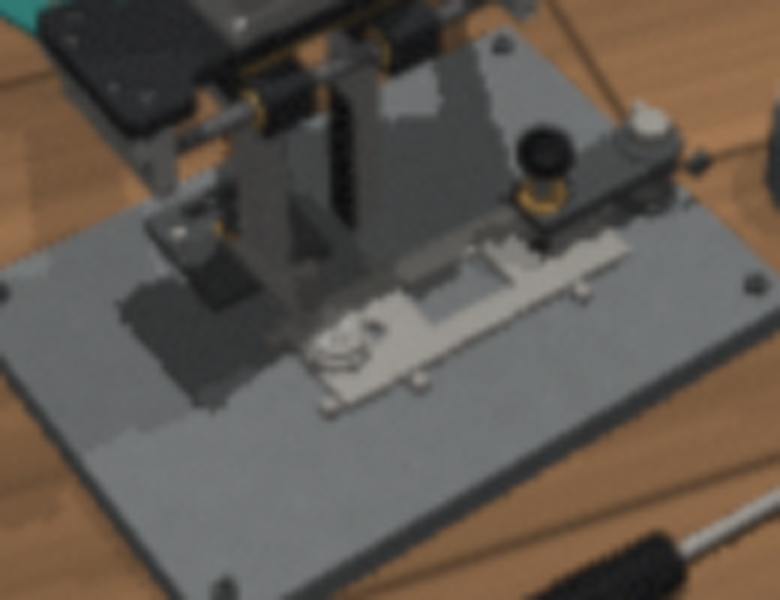

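The toe dome is on the plate at (340,340) in the crop. Next is the knob.

{"fn": "send_rows", "kwargs": {"rows": [0, 0, 20, 0, 0, 0, 0.2, 0, 0, 15, 0, 0, 0, 0.1, -1, 20, 0, 0, 0, 0, 0, -1, 25, 0, 0, 0, 0, 0, -1, 25, 0, 0, 0, 0, 0, 0, 20, 0, 0, 0, 0, 0, 0, 9, 0, 0, 0, 0, 0, 0, 0, -8, 0, 0, 0, 0]}}

```text
time: 16.55
tool_pos: [0.6063, 0.0152, 0.0982]
ee_rot: [3.14, 0.001, 1.829]
wrist_force: [0.7, -0.1, -0.0]
width: 0.0008
```

```bash
python3 - <<'E'
from h import *
o=st()
for n in('scene','top'): snap(n,n+'6')
a=cv2.imread('pics/scene6.png')[190:290,260:390];a=cv2.resize(a,None,fx=6,fy=6,interpolation=cv2.INTER_CUBIC)
cv2.imwrite('pics/sc6.png',a)
s=load('scene6')
p=o['tool_pos'];print((proj(s,[p])[0]-[260,190])*6, (proj(s,[fromjig([20.4,67,80])])[0]-[260,190])*6)
E
```

```text
16.55 [606.3  15.2  98.2] [179.9   0.  104.8] F [ 0.7 -0.1 -0. ] w 0.77
[424.69811444 172.65900097] [421.9166255  203.51961226]
```

View pics/sc6.png

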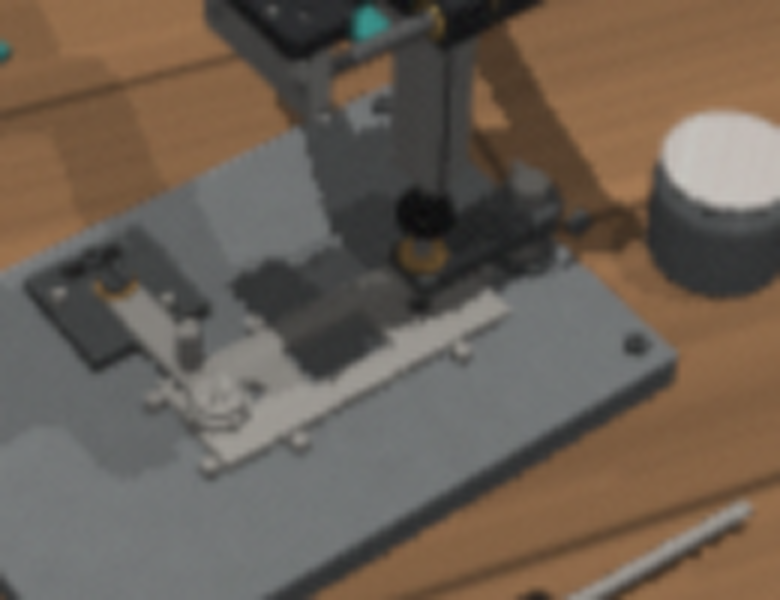

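The clip is on and the toe dome is on the plate at (217,397). The fingers are centred over the knob at (425,210). Now I'll feel down onto it.

{"fn": "send_rows", "kwargs": {"rows": [-1, 0, -6, 0, 0, 0, 0, 0, 0, -3, 0, 0, 0, 0, 0, 0, -2, 0, 0, 0, 0, 0, 0, -1, 0, 0, 0, 0, 0, 0, -1, 0, 0, 0, 0, 0, 0, -1, 0, 0, 0, 0, 0, 0, -1, 0, 0, 0, 0, 0, 0, -1, 0, 0, 0, 0]}}

```text
time: 17.65
tool_pos: [0.605, 0.0146, 0.0825]
ee_rot: [3.141, 0.0, 1.827]
wrist_force: [-0.5, 0.7, 2.4]
width: 0.0005
```

{"fn": "send_rows", "kwargs": {"rows": [0, 0, -1, 0, 0, 0, 0, 0, 0, -1, 0, 0, 0, 0, 0, 0, -1, 0, 0, 0, 0, 0, 0, -1, 0, 0, 0, 0, 0, 0, -1, 0, 0, 0, 0, 0, 0, -1, 0, 0, 0, 0, 0, 0, 0, 0, 0, 0, 0, 0, 0, 0, 0, 0, 0, 0]}}

```text
time: 18.65
tool_pos: [0.605, 0.0146, 0.0761]
ee_rot: [3.141, -0.0, 1.827]
wrist_force: [-1.1, 0.1, 4.2]
width: 0.0006
```

{"fn": "send_rows", "kwargs": {"rows": [0, 0, -1, 0, 0, 0, 0, 0, 0, -1, 0, 0, 0, 0, 0, 0, -1, 0, 0, 0, 0, 0, 0, -1, 0, 0, 0, 0, 0, 0, -1, 0, 0, 0, 0, 0, 0, -1, 0, 0, 0, 0, 0, 0, -1, 0, 0, 0, 0, 0, 0, 0, 0, 0, 0, 0]}}

```text
time: 19.65
tool_pos: [0.605, 0.0146, 0.0693]
ee_rot: [3.141, 0.0, 1.827]
wrist_force: [-0.9, 0.8, 6.5]
width: 0.0002
```

{"fn": "send_rows", "kwargs": {"rows": [0, 0, -0.5, 0, 0, 0, 0, 0, 0, -0.5, 0, 0, 0, 0, 0, 0, -0.5, 0, 0, 0, 0, 0, 0, -0.5, 0, 0, 0, 0, 0, 0, -0.5, 0, 0, 0, 0, 0, 0, 0, 0, 0, 0, 0, 0, 0, 0, 0, 0, 0, 0, 0, 0, 0, 0, 0, 0, 0]}}

```text
time: 20.65
tool_pos: [0.6051, 0.0146, 0.0678]
ee_rot: [3.141, 0.0, 1.827]
wrist_force: [-2.5, -0.2, 9.2]
width: 0.0004
```

{"fn": "send_rows", "kwargs": {"rows": [0, 0, -0.5, 0, 0, 0, 0, 0, 0, -0.5, 0, 0, 0, 0, 0, 0, -0.5, 0, 0, 0, 0, 0, 0, 0, 0, 0, 0, 0, 0, 0, 0, 0, 0, 0, 0, 0, 0, 0, 0, 0, 0, 0, 0, 0, 0, 0, 0, 0, 0, 0, 0, 0, 0, 0, 0, 0]}}

```text
time: 21.65
tool_pos: [0.6051, 0.0146, 0.0677]
ee_rot: [3.14, 0.001, 1.828]
wrist_force: [-4.8, -0.1, 13.7]
width: 0.0007
```

The knob is on its hard stop: 1.5 mm more command moved it only 0.1 mm while the force rose to 13.7 N. I'll raise gently so the pin follows.

{"fn": "send_rows", "kwargs": {"rows": [0, 0, 2, 0, 0, 0, 0, 0, 0, 3, 0, 0, 0, 0, 0, 0, 3, 0, 0, 0, 0, 0, 0, 3, 0, 0, 0, 0, 0, 0, 3, 0, 0, 0, 0, 0, 0, 3, 0, 0, 0, 0, 0, 0, 8, 0, 0, 0, 0, 0, 0, 12, 0, 0, 0, 0]}}

```text
time: 22.65
tool_pos: [0.6039, 0.0146, 0.101]
ee_rot: [-3.139, -0.001, 1.827]
wrist_force: [-0.4, 0.7, -0.2]
width: 0.0002
```

{"fn": "send_rows", "kwargs": {"rows": [0, -15, 5, 0, 0, 0, 0.1, 1, -20, 5, 0, 0, 0, 0.3, 1, -20, 0, 0, 0, 0, 0.3, 1, -20, 0, 0, 0, 0, 0.3, 1, -15, 0, 0, 0, 0, 0.3, 0, -8, 0, 0, 0, 0, 0.3, 0, -2, 0, 0, 0, 0, 0.3, 0, 0, 0, 0, 0, 0, 0.3]}}

```text
time: 23.65
tool_pos: [0.6088, -0.0851, 0.1119]
ee_rot: [-3.142, -0.0, 1.828]
wrist_force: [-0.7, -0.9, 0.2]
width: 0.0275
```

```bash
python3 - <<'E'
from h import *
o=st()
for n in('scene','top'): snap(n,n+'7')
a=cv2.imread('pics/scene7.png')[190:290,250:380];a=cv2.resize(a,None,fx=6,fy=6,interpolation=cv2.INTER_CUBIC)
cv2.imwrite('pics/sc7.png',a)
E
```

```text
23.65 [608.8 -85.1 111.9] [-180.    -0.   104.7] F [-0.7 -0.9  0.2] w 27.53
```

View pics/sc7.png

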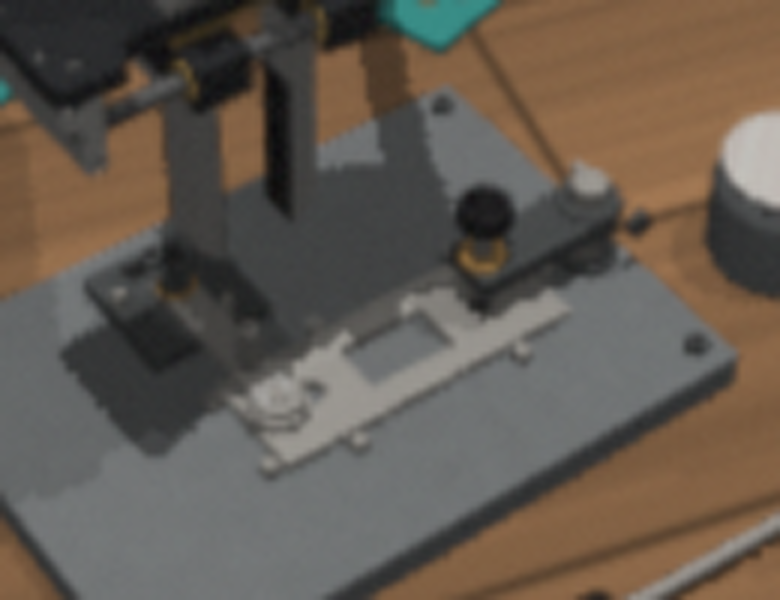

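The knob is up again at (485,212) and the toe is still on the plate. I'll descend over the stud.

{"fn": "send_rows", "kwargs": {"rows": [1, -0.5, -16, 0, 0, 0, 0.3, 0, 0, -16, 0, 0, 0, 0.3, 0, 0, -14, 0, 0, 0, 0.3, 0, 0, -12, 0, 0, 0, 0.3, 0, 0, -8, 0, 0, 0, 0.3, 0, 0, -5, 0, 0, 0, 0.25, 0, 0, -3, 0, 0, 0, 0.2, 0, 0, -1, 0, 0, 0, 0.16]}}

```text
time: 24.75
tool_pos: [0.61, -0.086, 0.0371]
ee_rot: [3.141, 0.0, 1.827]
wrist_force: [-0.4, 0.6, -0.0]
width: 0.0155
```

{"fn": "send_rows", "kwargs": {"rows": [0, 0, 0, 0, 0, 0, 0.14, 0, 0, 0, 0, 0, 0, 0.12, 0, 0, 0, 0, 0, 0, 0.11, 0, 0, 0, 0, 0, 0, 0.105, 0, 0, 0, 0, 0, 0, 0.1, 0, 0, 0, 0, 0, 0, 0.1, 0, 0, 0, 0, 0, 0, 0.1, 0, 0, 0, 0, 0, 0, 0.1]}}

```text
time: 25.75
tool_pos: [0.6099, -0.0859, 0.0371]
ee_rot: [3.141, -0.0, 1.827]
wrist_force: [-0.2, -0.2, 1.0]
width: 0.0096
```

```bash
python3 - <<'E'
from h import *
o=st()
snap('scene','scene8')
a=cv2.imread('pics/scene8.png')[215:285,250:330];a=cv2.resize(a,None,fx=8,fy=8,interpolation=cv2.INTER_CUBIC)
cv2.imwrite('pics/sc8.png',a)
E
```

```text
25.75 [609.9 -85.9  37.1] [180.   -0.  104.7] F [-0.2 -0.2  1. ] w 9.62
```

View pics/sc8.png

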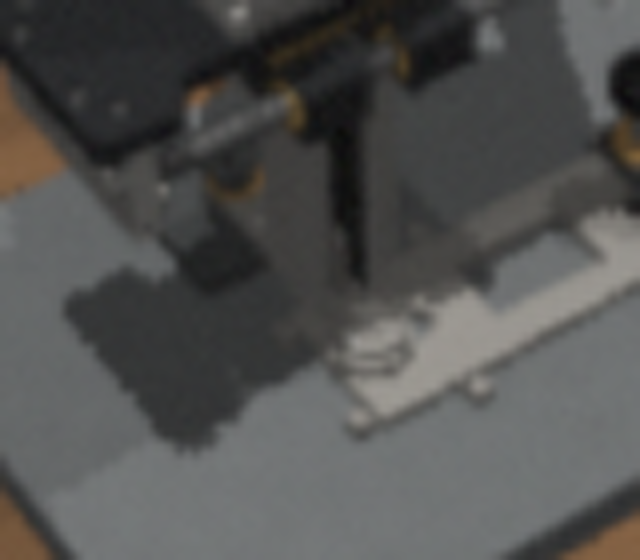

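The stud is gripped with almost no side force. I'll lift it 3.5 mm.

{"fn": "send_rows", "kwargs": {"rows": [0, 0, 0.6, 0, 0, 0, 0.1, 0, 0, 0.6, 0, 0, 0, 0.1, -0.2, 0, 0.6, 0, 0, 0, 0.1, -0.2, 0, 0.6, 0, 0, 0, 0.1, -0.2, 0, 0.6, 0, 0, 0, 0.1, 0, 0, 0.5, 0, 0, 0, 0.1, 0, 0, 0, 0, 0, 0, 0.1, 0, 0, 0, 0, 0, 0, 0.1]}}

```text
time: 26.8
tool_pos: [0.6085, -0.0862, 0.0398]
ee_rot: [-3.14, -0.0, 1.827]
wrist_force: [1.7, -2.8, -9.3]
width: 0.0099
```

```bash
python3 - <<'E'
from h import *
o=st()
snap('scene','scene9')
a=cv2.imread('pics/scene9.png')[215:285,250:330];a=cv2.resize(a,None,fx=8,fy=8,interpolation=cv2.INTER_CUBIC)
cv2.imwrite('pics/sc9.png',a)
p=tojig(o['tool_pos'])[:2]-PIV; print(np.hypot(*p),-np.arctan2(p[1],p[0]))
q=np.array([fromjig([*stud(x,54.3),0])*1e3 for x in np.arange(-.02,1.43,.06)]);print(np.diff(q,axis=0)[:,:2].round(1).tolist())
E
```

```text
26.8 [608.5 -86.2  39.8] [-179.9   -0.   104.7] F [ 1.7 -2.8 -9.3] w 9.93
53.47156492093839 -0.015611107176233466
[[0.8, -3.2], [0.6, -3.2], [0.4, -3.2], [0.2, -3.3], [-0.0, -3.3], [-0.2, -3.3], [-0.4, -3.2], [-0.6, -3.2], [-0.8, -3.2], [-1.0, -3.1], [-1.2, -3.0], [-1.3, -3.0], [-1.5, -2.9], [-1.7, -2.8], [-1.8, -2.7], [-2.0, -2.6], [-2.2, -2.4], [-2.3, -2.3], [-2.4, -2.2], [-2.6, -2.0], [-2.7, -1.9], [-2.8, -1.7], [-2.9, -1.5], [-3.0, -1.4]]
```

View pics/sc9.png

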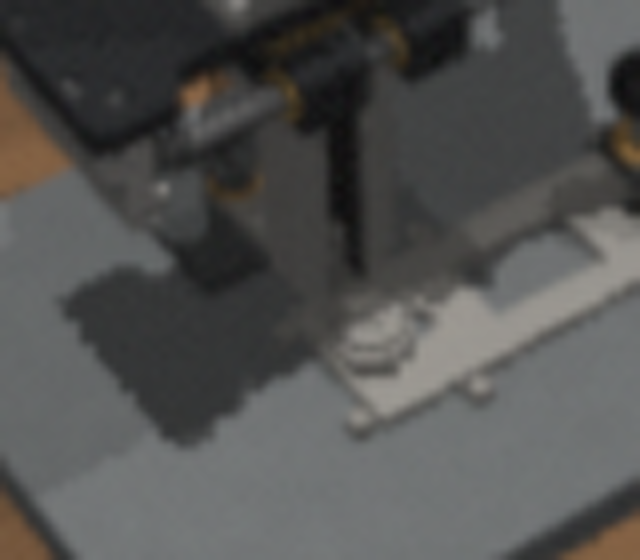

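The toe is up and the pull is 9 N. I'll swing it back.

{"fn": "send_rows", "kwargs": {"rows": [0.8, -3.2, 0, 0, 0, -3.4, 0.1, 0.6, -3.2, 0, 0, 0, -3.4, 0.1, 0.4, -3.2, 0, 0, 0, -3.4, 0.1, 0.2, -3.3, 0, 0, 0, -3.4, 0.1, 0, -3.3, 0, 0, 0, -3.4, 0.1, -0.2, -3.3, 0, 0, 0, -3.4, 0.1, 0, 0, 0, 0, 0, 0, 0.1, 0, 0, 0, 0, 0, 0, 0.1]}}

```text
time: 27.85
tool_pos: [0.6101, -0.1044, 0.0398]
ee_rot: [-3.139, -0.002, 1.473]
wrist_force: [0.6, 1.0, -8.7]
width: 0.0094
```

```bash
python3 - <<'E'
from h import *
o=st()
snap('scene','scene10')
a=cv2.imread('pics/scene10.png')[215:285,250:330];a=cv2.resize(a,None,fx=8,fy=8,interpolation=cv2.INTER_CUBIC)
cv2.imwrite('pics/sc10.png',a)
p=tojig(o['tool_pos'])[:2]-PIV; print(np.hypot(*p),-np.arctan2(p[1],p[0]))
E
```

```text
27.85 [ 610.1 -104.4   39.8] [-1.799e+02 -1.000e-01  8.440e+01] F [ 0.6  1.  -8.7] w 9.44
53.38822413421861 0.32909117328222487
```

View pics/sc10.png

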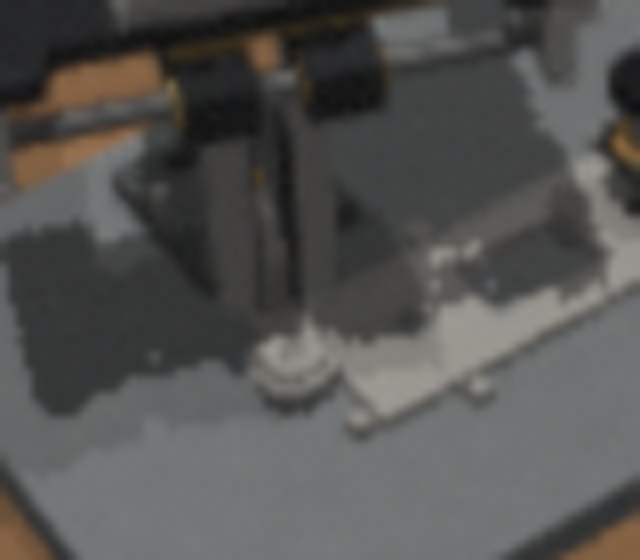

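The clip is off the plate and still gripped. I'll continue to about 1.2 rad.

{"fn": "send_rows", "kwargs": {"rows": [-0.4, -3.2, 0, 0, 0, -3.4, 0.1, -0.6, -3.2, 0, 0, 0, -3.4, 0.1, -0.8, -3.2, 0, 0, 0, -3.4, 0.1, -1.0, -3.1, 0, 0, 0, -3.4, 0.1, -1.2, -3.0, 0, 0, 0, -3.4, 0.1, -1.3, -3.0, 0, 0, 0, -3.4, 0.1, -1.5, -2.9, 0, 0, 0, -3.4, 0.1, -1.7, -2.8, 0, 0, 0, -3.4, 0.1]}}

```text
time: 28.9
tool_pos: [0.6017, -0.1289, 0.0398]
ee_rot: [-3.139, -0.001, 0.995]
wrist_force: [-0.1, 2.5, -9.9]
width: 0.0093
```

{"fn": "send_rows", "kwargs": {"rows": [-1.8, -2.7, 0, 0, 0, -3.4, 0.1, -2.0, -2.6, 0, 0, 0, -3.4, 0.1, -2.2, -2.4, 0, 0, 0, -3.4, 0.1, -2.3, -2.3, 0, 0, 0, -3.4, 0.1, -2.4, -2.2, 0, 0, 0, -3.4, 0.1, -2.6, -2.0, 0, 0, 0, -3.4, 0.1, 0, 0, 0, 0, 0, 0, 0.1, 0, 0, 0, 0, 0, 0, 0.1]}}

```text
time: 29.9
tool_pos: [0.5883, -0.1433, 0.0398]
ee_rot: [-3.139, 0.001, 0.642]
wrist_force: [-1.1, 2.9, -10.1]
width: 0.0097
```

```bash
cat > q.py <<'E'
from h import *
o=st()
p=tojig(o['tool_pos'])[:2]-PIV; a=-np.arctan2(p[1],p[0]);print(np.hypot(*p),a)
tj=np.array([-np.sin(a),-np.cos(a),0]);c,s=np.cos(JY),np.sin(JY);tw=np.array([c*tj[0]-s*tj[1],s*tj[0]+c*tj[1]])
print('tangent',tw,'Ft',o['wrist_force'][:2]@tw)
E
python3 q.py
```

```text
29.9 [ 588.3 -143.3   39.8] [-1.799e+02  1.000e-01  3.680e+01] F [ -1.1   2.9 -10.1] w 9.65
53.453471940947765 1.1884190953947988
tangent [-0.80851811 -0.5884713 ] Ft -0.8399123062678409
```

{"fn": "send_rows", "kwargs": {"rows": [-1.4, -0.9, 0, 0, 0, -1.7, 0.1, -1.4, -0.9, 0, 0, 0, -1.7, 0.1, -1.4, -0.8, 0, 0, 0, -1.7, 0.1, -1.4, -0.8, 0, 0, 0, -1.7, 0.1, -0.9, -0.5, 0, 0, 0, -1, 0.1, 0, 0, 0, 0, 0, 0, 0.1, 0, 0, 0, 0, 0, 0, 0.1, 0, 0, 0, 0, 0, 0, 0.1]}}

```text
time: 30.9
tool_pos: [0.5821, -0.1474, 0.04]
ee_rot: [-3.14, 0.001, 0.504]
wrist_force: [-1.8, 4.5, -11.9]
width: 0.0094
```

```bash
python3 q.py
```

```text
30.9 [ 582.1 -147.4   40. ] [-179.9    0.    28.9] F [ -1.8   4.5 -11.9] w 9.4
53.670702737757544 1.327767331246257
tangent [-0.88241824 -0.47046578] Ft -0.5436944677244444
```

{"fn": "send_rows", "kwargs": {"rows": [-0.9, -0.4, 0, 0, 0, -1, 0.1, -0.9, -0.4, 0, 0, 0, -1, 0.1, 0, 0, 0, 0, 0, 0, 0.1, 0, 0, 0, 0, 0, 0, 0.1, 0, 0, 0, 0, 0, 0, 0.1, 0, 0, 0, 0, 0, 0, 0.1, 0, 0, 0, 0, 0, 0, 0.1, 0, 0, 0, 0, 0, 0, 0.1]}}

```text
time: 31.9
tool_pos: [0.5807, -0.1482, 0.0401]
ee_rot: [-3.14, -0.0, 0.469]
wrist_force: [-0.5, 4.9, -11.6]
width: 0.0095
```

```bash
python3 q.py
```

```text
31.9 [ 580.7 -148.2   40.1] [-179.9   -0.    26.9] F [ -0.5   4.9 -11.6] w 9.47
53.693123170414424 1.3582178387082546
tangent [-0.89633287 -0.44338175] Ft -1.7545815080041816
```

{"fn": "send_rows", "kwargs": {"rows": [-0.9, -0.4, 0, 0, 0, 0, 0.1, -0.9, -0.4, 0, 0, 0, 0, 0.1, 0, 0, 0, 0, 0, 0, 0.1, 0, 0, 0, 0, 0, 0, 0.1, 0, 0, 0, 0, 0, 0, 0.1, 0, 0, 0, 0, 0, 0, 0.1, 0, 0, 0, 0, 0, 0, 0.1, 0, 0, 0, 0, 0, 0, 0.1]}}

```text
time: 32.9
tool_pos: [0.5804, -0.1485, 0.0406]
ee_rot: [-3.141, -0.003, 0.469]
wrist_force: [2.1, 5.4, -11.9]
width: 0.0097
```

```bash
python3 q.py
```

```text
32.9 [ 580.4 -148.5   40.6] [-180.    -0.2   26.9] F [  2.1   5.4 -11.9] w 9.72
53.851495384686146 1.3658856876354137
tangent [-0.89970627 -0.43649584] Ft -4.290959526419655
```

The open stop is reached: it moved 0.4 mm of 2 mm and the tangential force rose. I'll lower and release.

{"fn": "send_rows", "kwargs": {"rows": [0, 0, -1, 0, 0, 0, 0.1, 0, 0, -1, 0, 0, 0, 0.1, 0, 0, -1, 0, 0, 0, 0.1, 0, 0, -1, 0, 0, 0, 0.1, 0, 0, -0.5, 0, 0, 0, 0.1, 0, 0, 0, 0, 0, 0, 0.1, 0, 0, 0, 0, 0, 0, 0.1, 0, 0, 0, 0, 0, 0, 0.1]}}

```text
time: 33.9
tool_pos: [0.5812, -0.1503, 0.0377]
ee_rot: [3.138, -0.004, 0.469]
wrist_force: [3.2, 2.7, -4.0]
width: 0.0097
```

```bash
python3 q.py
```

```text
33.9 [ 581.2 -150.3   37.7] [179.8  -0.2  26.9] F [ 3.2  2.7 -4. ] w 9.66
55.86568372198652 1.3664818352686008
tangent [-0.89996633 -0.43595941] Ft -4.0013435099661345
```

{"fn": "send_rows", "kwargs": {"rows": [0, 0, -0.5, 0, 0, 0, 0.1, 0, 0, -0.5, 0, 0, 0, 0.1, 0, 0, 0, 0, 0, 0, 0.1, 0, 0, 0, 0, 0, 0, 0.105, 0, 0, 0, 0, 0, 0, 0.115, 0, 0, 0, 0, 0, 0, 0.15, 0, 0, 0, 0, 0, 0, 0.22, 0, 0, 2, 0, 0, 0, 0.3]}}

```text
time: 34.9
tool_pos: [0.5782, -0.1499, 0.0368]
ee_rot: [-3.141, 0.002, 0.469]
wrist_force: [0.6, -0.5, -0.7]
width: 0.0266
```

{"fn": "send_rows", "kwargs": {"rows": [0, 0, 5, 0, 0, 0, 0.3, 0, 0, 10, 0, 0, 0, 0.3, 0, 0, 20, 0, 0, 0, 0.3, 0, 0, 20, 0, 0, 0, 0.3, -15, 0, 30, 0, 0, 0, 0.3, -30, 0, 30, 0, 0, 0, 0.3, -40, 0, 20, 0, 0, 0, 0.3, -40, 0, 0, 0, 0, 0, 0.3]}}

```text
time: 35.9
tool_pos: [0.4542, -0.1501, 0.1752]
ee_rot: [3.137, -0.003, 0.47]
wrist_force: [0.3, -0.4, -0.3]
width: 0.0281
```

```bash
python3 - <<'E'
from h import *
st()
for n in('scene','top'): snap(n,n+'11')
a=cv2.imread('pics/scene11.png')[200:305,225:385];cv2.imwrite('pics/sc11.png',cv2.resize(a,None,fx=5,fy=5,interpolation=cv2.INTER_CUBIC))
a=cv2.imread('pics/top11.png')[125:245,275:420];cv2.imwrite('pics/tc11.png',cv2.resize(a,None,fx=5,fy=5,interpolation=cv2.INTER_CUBIC))
E
```

```text
35.9 [ 454.2 -150.1  175.2] [179.7  -0.2  26.9] F [ 0.3 -0.4 -0.3] w 28.07
```

View pics/sc11.png

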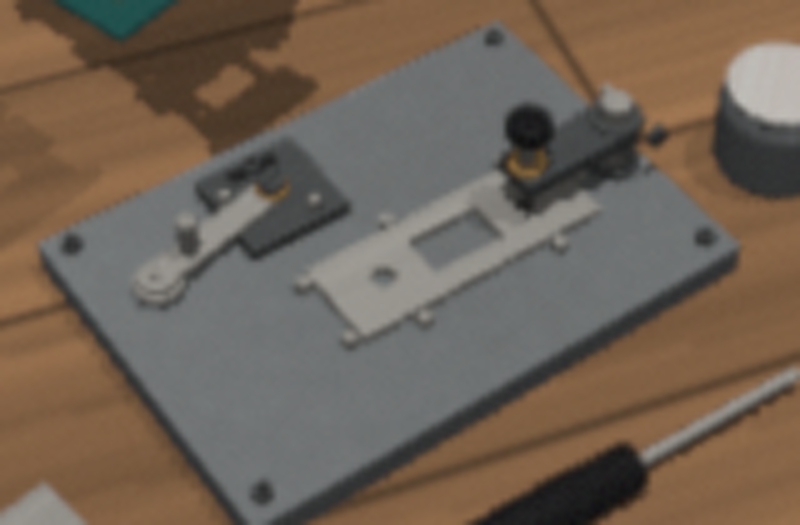

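View pics/tc11.png

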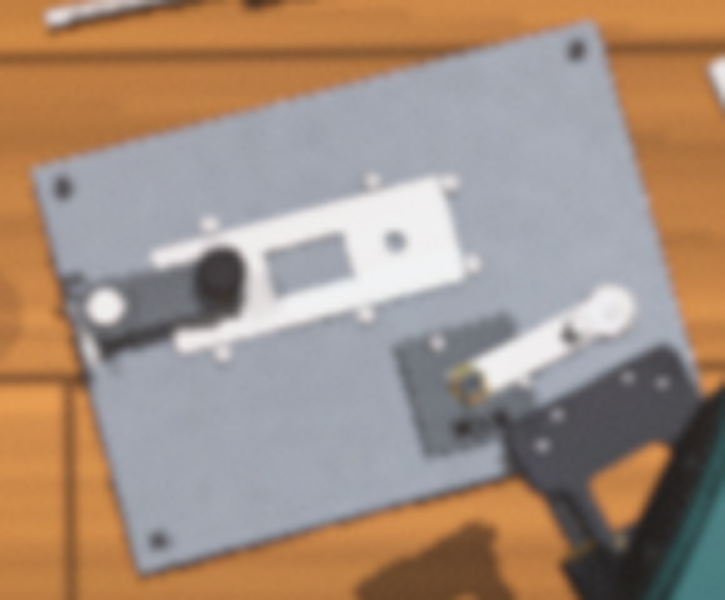

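```bash
python3 - <<'E'
from h import *
t=load('top11');s=load('scene11')
p,e=tri(t,T((609,308)),s,S((160,282)));j=tojig(p);print(j,e*1e3)
for q in (tojig(onz(t,*T((609,308)),.029)),tojig(onz(s,*S((160,282)),.029)),j):
    d=q[:2]-PIV;print(np.hypot(*d),-np.arctan2(d[1],d[0]))
a=load('scene0')['color'].astype(int);b=load('scene11')['color'].astype(int)
m=(abs(a-b).max(2)>40);print('plate region diff',m[230:272,282:346].sum())
E
```

```text
[ -36.60029948 -106.44439905   26.86946207] 0.6209444959309943
75.4909818291925 1.3347043075003453
76.66644182246483 1.308688389060119
75.71504375395337 1.3307686461970791
plate region diff 0
```

Vision gives 1.31–1.335 rad and the feel gave about 1.35. There's time left, so I'll confirm the stop by nudging the stud with one finger.

{"fn": "send_rows", "kwargs": {"rows": [30, 0, 0, 0, 0, 0, 0.3, 40, 0, 0, 0, 0, 0, 0.3, 40, 0, -20, 0, 0, 0, 0.3, 16, 0, -30, 0, 0, 0, 0.3, 0, 0, -25, 0, 0, 0, 0.3, 0, 0, -20, 0, 0, 0, 0.3, 0, 0, -10, 0, 0, 0, 0.3, 0, 0, 0, 0, 0, 0, 0.3]}}

```text
time: 37.0
tool_pos: [0.58, -0.1494, 0.0663]
ee_rot: [-3.141, 0.001, 0.47]
wrist_force: [-0.2, -0.5, -0.0]
width: 0.0286
```

{"fn": "send_rows", "kwargs": {"rows": [0, 0, -10, 0, 0, 0, 0.3, 0, 0, -10, 0, 0, 0, 0.3, 0, 0, -8, 0, 0, 0, 0.3, 0, 0, -4, 0, 0, 0, 0.25, 0, 0, 0, 0, 0, 0, 0.2, 0, 0, 0, 0, 0, 0, 0.17, 0, 0, 0, 0, 0, 0, 0.17, 0, 0, 0, 0, 0, 0, 0.17]}}

```text
time: 38.0
tool_pos: [0.5803, -0.1496, 0.0352]
ee_rot: [3.141, -0.0, 0.47]
wrist_force: [-0.9, -0.8, -0.4]
width: 0.0157
```

```bash
python3 q.py
```

```text
38.0 [ 580.3 -149.6   35.2] [180.   -0.   26.9] F [-0.9 -0.8 -0.4] w 15.7
54.81464077461385 1.37572954000638
tangent [-0.90395942 -0.42761826] Ft 1.1627274454577308
```

{"fn": "send_rows", "kwargs": {"rows": [-0.9, -0.4, 0, 0, 0, 0, 0.17, -0.9, -0.4, 0, 0, 0, 0, 0.17, -0.9, -0.4, 0, 0, 0, 0, 0.17, 0, 0, 0, 0, 0, 0, 0.17, 0, 0, 0, 0, 0, 0, 0.17, 0, 0, 0, 0, 0, 0, 0.17, 0, 0, 0, 0, 0, 0, 0.17, 0, 0, 0, 0, 0, 0, 0.17]}}

```text
time: 39.0
tool_pos: [0.5779, -0.1506, 0.0351]
ee_rot: [3.141, -0.001, 0.47]
wrist_force: [5.1, 1.4, -0.6]
width: 0.0156
```

```bash
python3 q.py
```

```text
39.0 [ 577.9 -150.6   35.1] [ 1.80e+02 -1.00e-01  2.69e+01] F [ 5.1  1.4 -0.6] w 15.61
54.735755252093384 1.423229054393202
tangent [-0.92324387 -0.38421446] Ft -5.226232150826966
```

That took 5 N against 1.3 N friction at the same angle, so the clip is on its open stop. I'll back off and retreat.

{"fn": "send_rows", "kwargs": {"rows": [0.9, 0.4, 0, 0, 0, 0, 0.17, 0.9, 0.4, 0, 0, 0, 0, 0.2, 0, 0, 0, 0, 0, 0, 0.3, 0, 0, 0, 0, 0, 0, 0.3, 0, 0, 5, 0, 0, 0, 0.3, 0, 0, 10, 0, 0, 0, 0.3, 0, 0, 20, 0, 0, 0, 0.3, 0, 0, 30, 0, 0, 0, 0.3]}}

```text
time: 40.0
tool_pos: [0.5786, -0.1498, 0.1004]
ee_rot: [-3.141, 0.001, 0.47]
wrist_force: [0.8, -0.0, -0.4]
width: 0.0282
```

{"fn": "send_rows", "kwargs": {"rows": [-20, 0, 30, 0, 0, 0, 0.3, -30, 0, 30, 0, 0, 0, 0.3, -40, 0, 20, 0, 0, 0, 0.3, -30, 0, 0, 0, 0, 0, 0.3, 0, 0, 0, 0, 0, 0, 0.3, 0, 0, 0, 0, 0, 0, 0.3, 0, 0, 0, 0, 0, 0, 0.3, 0, 0, 0, 0, 0, 0, 0.3]}}

```text
time: 41.0
tool_pos: [0.4597, -0.1498, 0.1794]
ee_rot: [-3.141, 0.0, 0.47]
wrist_force: [0.4, 0.5, 0.2]
width: 0.0282
```

```bash
python3 - <<'E'
from h import *
st()
s=snap('scene','scene12')
a=load('scene11')['color'].astype(int);b=s['color'].astype(int);c=load('scene0')['color'].astype(int)
print((abs(a-b).max(2)>40)[225:272,240:346].sum(), (abs(c-b).max(2)>40)[230:272,282:346].sum())
cv2.imwrite('pics/sc12.png',cv2.resize(b.astype(np.uint8)[200:305,225:385,::-1],None,fx=5,fy=5,interpolation=cv2.INTER_CUBIC))
E
```

```text
41.0 [ 459.7 -149.8  179.4] [-180.     0.    26.9] F [0.4 0.5 0.2] w 28.15
0 0
```

View pics/sc12.png

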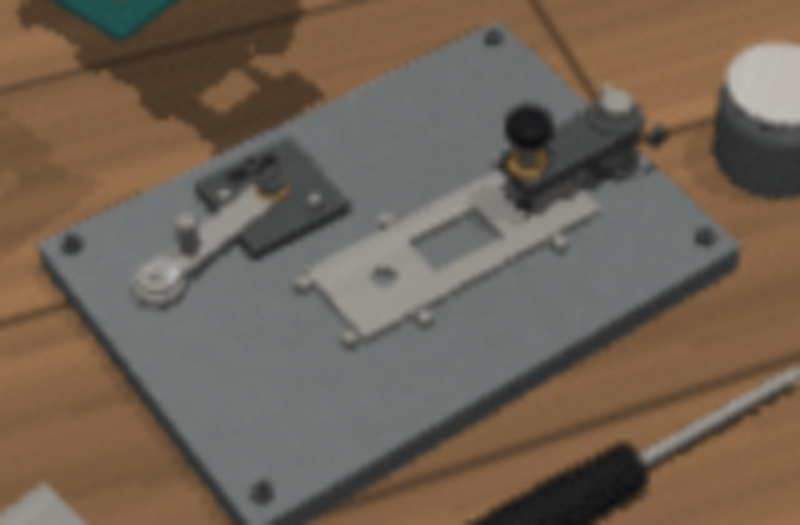

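The clip is fully back with its toe at (160,280), the plate lies in place and the knob is up at (529,122).

```bash
python3 -c "
from bench import *
print(close_job())"
```

```text
the job is handed in; nothing more can be done
None
```

The plate hole is checked and the job was handed in at about 41 s of the 72 s allowed. No verdict came back.

- **Clip on:** I lifted the stud about 4 mm (roughly 10 N on the wrist), swung the clip over the plate edge to its stop, felt at about 5 N, and let it down. A picture showed the toe resting on the plate.
- **Check pin:** I felt the knob at a height of about 82.5 mm and pressed it to its hard stop at 67.7 mm. Another 1.5 mm of command moved it only 0.1 mm, with a peak reading of 13.7 N. The knob came back up as I raised the fingers.
- **Clip clear:** I lifted the stud, swung the clip back to the open stop, lowered it and let go. Afterwards I nudged the stud with one finger: it resisted with 5 N against about 1.3 N of friction, at the same angle, so the clip is on its stop.

**Last checks:** In the plate area the last picture matches the first. The knob is up and the gripper is clear with nothing touching. I did not compare the spare plate, screwdriver or tin separately, but the arm never went near them.

**Open points:**
- **Open angle:** The cameras put it at 1.31 to 1.335 rad and the tool position at about 1.37, against the nominal 1.35. I took these as measurement error because the stop was felt twice.
- **Pinch force:** I could not measure it. I limited it by setting the finger opening only just under the stud's width, so keeping below 20 N is likely but not confirmed.

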